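Switch the patio water distributor to the spray nozzle and open its valve

ROBOT

A 7-joint arm with a two-finger parallel gripper is mounted at the origin on the work surface. World frame = base frame: x ahead of the robot, y to its left, z up, the work surface at z = 0. Lengths are in m, angles in rad, forces in N, time in s.
With the tool pointing down it reaches from about 0.425 to 0.875 m from the base axis. Payload 4.7 kg.
Tool frame: the origin (TCP) lies midway between the tips of the shut fingers; the grasp point (between the pads) lies 19 mm behind it; x points along the fingers, y is the direction in which the jaws open and shut, and the axes are right-handed (so a half turn about x gives the same grasp; the last joint's range is limited). The gripper opens to 85 mm and grips with 20 to 120 N. Pads are 22 mm wide; open, the fingers measure 114 mm over their backs; the gripper's body (76 mm by 85 mm) begins 54 mm behind the grasp point. The pads swing forward as they close: fully open they stand 13 mm farther back than shut.
Start: joints at [-1.316, 0.321, -0.07, 1.45, 0.023, 1.371, -0.057], TCP at [0.155, 0.631, 0.231] pointing down, gripper open.
Joint ranges: [-2.86, 2.86], [-0.3, 2.09], [-1.38, 1.24], [0.06, 2.45], [-1.56, 4.7], [0.09, 2.05], [-2.69, 2.69]. Speed limits (rad/s): [2.57, 2.57, 3.14, 3.14, 3.14, 3.14, 3.14].

INTERFACE

Orientations are given as a unit quaternion [w, x, y, z].
In Python, from cell import ctrl gives the robot as it stands.
- The arm moves only by the tool play_rows, never from a script. Its argument "rows" is one flat list of numbers, 4 for each row, row after row: the shift along the world's x, y, z in mm, then the turn about the world's z in degrees. In form: [dx, dy, dz, yaw, dx, dy, dz, yaw, ...]. A call has 1 to 12 rows; each row shifts and turns the pose as measured when the row begins; what a row does not reach is not made up. A row lasts 1/8 s, in which the tool goes at most 62.5 mm and 10.7 degrees, less where a joint would pass 70% of its speed; a pose out of reach is approached as far as the arm can. A call is refused whole if a number of a shift passes 62.5 or a number of a turn 10.7, either way. A call with a gripper value outside its range is refused whole. "grip" is the opening, from 0 (shut) to 1 (fully open), set as the call begins (left out, the last holds). The fingers move at their own pace and stop on an object; "grip_force" is the grip in N (left out, the last holds). Time passes only in rows, so rows that do not move let the fingers close. It gives the time, the measured TCP pose, the force and the opening at its end, in the units of the state.
- ctrl.sense(): the state, without advancing time (a new reading comes with each control period).
- ctrl.camera(name): name is "side" or "top" or "wrist"; returns a dict with "img" (420x560x3 uint8, blue, green, red), "intrinsics" (3x3 intrinsics, pixels), "world_from_camera" (4x4, takes a point from camera to world coordinates). Camera axes: x right, y down, z forward; pixel columns grow to the right and rows downward; lengths in m; the calibration is good to about 2 mm. A picture is of the moment at which its call begins. There is no depth.
- ctrl.close_job(): hands the job in, once; it reports no verdict.
The state is a dict: "clock": time; "joint_pos": joint angles; "dq": joint speeds; "effort": joint torques, N m; "tool_pos": TCP position; "tcp_rot": TCP orientation; "contact_force": force on the tool from outside, world axes, zero at the start; "ft_torque": the same for the moment, N m; "width": finger opening in m.
Only numpy, scipy, OpenCV 4.12 (cv2) and the standard library are available. Lean on these libraries where they do the work, as an engineer would, in place of code of your own. Each camera call takes 0.05 s, during which the arm holds its last target.

TASK

Set the distributor's selector to the outlet that carries the spray nozzle: pull the sprung knob up, turn it toward that outlet's side and let it drop fully home into the slot there, feeling for the slot without forcing the steel tooth against the dial. Only then swing the shut-off lever fully open, in line with the pipe, and leave the other things on the ledge where they are.

Things in the scene. Friction and masses are not known exactly. Their poses are not given: they have to be found in the camera images.
- distributor: Grey plastic box fixed on the ledge, 160 (x) x 180 (y) x 56 mm high; origin on the ledge under its centre, z up; the knob's vertical axis passes through it. Two brass outlets on its +x face at y = +55 mm (left) and -55 mm (right): one carries the nozzle, the other a short blank plug. A pipe (radius 11 mm, at height 32 mm) leaves its -y face along -y, with the shut-off valve at y = -170 mm.
- dial: Flat steel dial ring on the box, radius 25 to 43 mm, top 72 mm above the ledge; frame as the distributor's. Three slots 10.5 mm wide cut it: home at 0 rad (+x), one left (+), one right (-). The side slots are adjustable: each lies anywhere from 0.8 to 1.2 rad from home, not measured. Over 25 N between the knob's tooth and the dial counts as forcing.
- selector (a joint): Turn of the knob, rad: 0 = tooth toward the distributor's +x (home slot), positive = counter-clockwise seen from above (toward the left, +y). It starts home.
- pull (a joint): How far the knob is pulled up, m, 0 to 0.020. A spring pulls it down: 8 N at 0, 10 N at 0.013. 0 = tooth home in a slot; 0.009 = tooth on the dial's flat top; above that it turns freely. Let go on the flat it rides under the spring, can still be turned (drag about 0.1 N m) and snaps down when over a slot (play in a slot +/-0.04 rad).
- grip_site (a point): Point on the knob's axis, 113 mm above the ledge with the knob down; x along the fin, toward the tooth. Black upright grip fin along x: 46 mm long, 14 mm thick, 86 to 128 mm above the ledge when down; under it a hub of radius 20 mm (79 to 87 mm) and a steel pointer arm (9 mm wide, to radius 44 mm) with a downward tooth 8 mm wide, 14 mm long at radius 34 mm. The turn stops at +/-1.5 rad.
- nozzle: Steel spray nozzle with squeeze lever, about 155 mm long, fixed on one outlet and pointing along the distributor's +x; origin on the ledge under its inner end, at x = 108 mm, y = +55 or -55 mm of the distributor. Its side tells which slot is wanted.
- valve (a joint): Shut-off lever, rad, about a vertical axis at x = 0, y = -170 mm of the distributor: about 0 = shut (points along -x, across the pipe), 1.571 = open stop (along -y, in line with the pipe); positive = counter-clockwise from above. Black grip 18 mm wide, 30 to 95 mm off the axis, 67 to 89 mm above the ledge; stays where left, friction 0.2 N m.
- valve_tip (a point): Middle of the lever's free end, 95 mm from its axis and 78 mm above the ledge; x points from the tip to the axis.
- watering_can: Green plastic watering can, 130 mm across, 180 mm high, spout toward -x (tip 150 mm from its origin), handle toward +x; origin under its centre. Bystander.
- flower_pot: Terracotta pot, 106 mm across, 90 mm high; origin under its centre. Bystander.
- small_pot: Small terracotta pot, 70 mm across, 60 mm high; origin under its centre. Bystander.
- trowel: Black plastic hand trowel lying along its x, 270 mm long, 66 mm wide; origin near the middle, on the ledge. Bystander.
- plant_stake: Wooden plant marker, 160 x 20 x 6 mm, lying along its x; origin under its centre. Bystander.
- hose_coupling: Black plastic tube, 30 mm across, 35 mm high, standing beyond the pipe; origin under its centre. Bystander.
- pebble: Grey stone, 45 x 35 x 22 mm, in front of the box; origin under its centre. Bystander.

How it is judged:
By the outcome, as a careful person would: the job done as asked, in the order asked, and still so for the second after the job is handed in, with the robot touching nothing.
It also fails if it takes over 64 s, if anything falls off the work surface, if the arm or the gripper's body presses on something with over 40 N, if the wrist force passes 120 N, or if a joint passes its speed limit or range.

## Working session

There is one attempt and no reset: what is moved stays moved. The work goes in short steps, Python scripts to look and compute and a tool call to move; the robot and the scene stay as the last step left them, time stands still between calls to the robot, and variables do not carry over. Pictures are saved under pics/ and viewed, and the job is handed in when it is done.

Besides the shell and the picture viewer there is one more tool, called by a JSON object that holds its "op" and its "data", one argument or row to a line. play_rows: Moves the arm, as the interface text tells. Its arguments: {"type":"object","properties":{"rows":{"type":"array"},"grip":{"type":"number"},"grip_force":{"type":"number"}},"required":["rows"]}

```bash
mkdir -p pics; ls
python3 - <<'E'
from cell import ctrl
import cv2,numpy as np
s=ctrl.sense();print(s)
for n in("side","top","wrist"):
    c=ctrl.camera(n);cv2.imwrite(f"pics/{n}0.png",c["img"]);print(n,c["intrinsics"],np.round(c["world_from_camera"],4))
    np.savez(f"{n}0.npz",**{k:np.array(v) for k,v in c.items()})
E
```

```text
pics
{'clock': 0.0, 'joint_pos': array([-1.31588558,  0.32183559, -0.07009709,  1.45169857,  0.02260339,
        1.37078063, -0.05685612]), 'dq': array([ 1.81262587e-03, -8.50300052e-04, -2.82434743e-04, -1.68676214e-03,
       -3.43349731e-04,  3.99266091e-05,  2.39694226e-03]), 'effort': array([-5.60050250e-05, -4.93609035e+01, -3.82245686e-01, -3.14309728e+01,
        1.30638867e-02,  1.21240073e-02, -1.36393467e-05]), 'tool_pos': array([0.15493045, 0.63070622, 0.23020358]), 'tcp_rot': array([ 0.70194308,  0.08422078,  0.70203838, -0.08558558]), 'contact_force': array([-0.57457719, -0.35620025, -0.9980457 ]), 'ft_torque': array([-0.0300699 ,  0.00562946,  0.02823094]), 'width': 0.08534685147945341}
side [[443.27667736   0.         275.56668219]
 [  0.         443.27667736 211.48417716]
 [  0.           0.           1.        ]] [[ 0.9067 -0.2787  0.3166  0.1304]
 [-0.4215 -0.5734  0.7025 -0.8455]
 [-0.0143 -0.7704 -0.6374  0.863 ]
 [ 0.      0.      0.      1.    ]]
top [[457.47967405   0.         284.09021819]
 [  0.         457.47967405 207.71121709]
 [  0.           0.           1.        ]] [[-0.0716 -0.9736  0.2166  0.2901]
 [-0.9974  0.0693 -0.0183  0.0256]
 [ 0.0028 -0.2174 -0.9761  1.1927]
 [ 0.      0.      0.      1.    ]]
wrist [[365.31921676   0.         280.6635848 ]
 [  0.         365.31921676 210.93901032]
 [  0.           0.           1.        ]] [[ 0.2385  0.9349  0.2628  0.0874]
 [ 0.9711 -0.2291 -0.0663  0.6473]
 [-0.0018  0.271  -0.9626  0.3724]
 [ 0.      0.      0.      1.    ]]
```

View pics/side0.png

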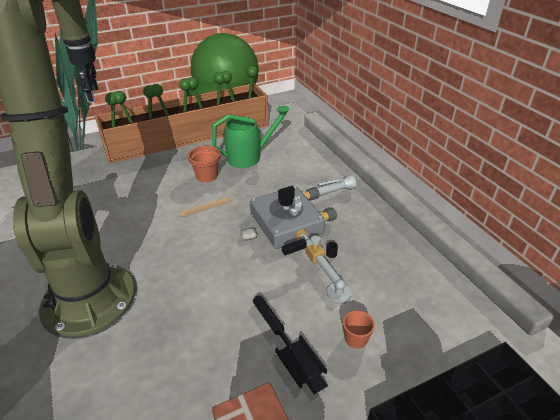

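View pics/top0.png

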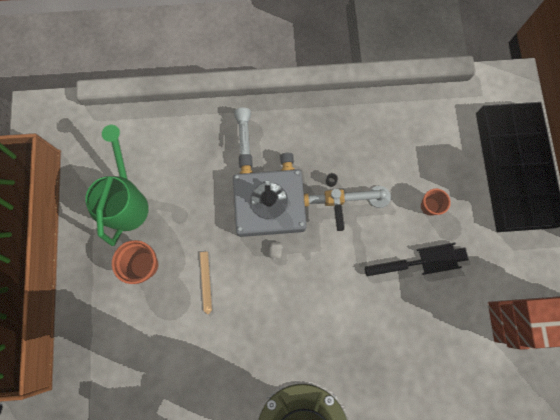

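The nozzle sits on the left (+y) outlet: top image (243,135), against the plug at (287,160). So the turn is positive. I'll zoom in to measure.

Run:
```python
import cv2,numpy as np
i=cv2.imread("pics/top0.png");cv2.imwrite("pics/topz.png",cv2.resize(i[140:270,210:410],None,fx=4,fy=4,interpolation=cv2.INTER_CUBIC)[:520,:800])
i=cv2.imread("pics/side0.png");cv2.imwrite("pics/sidez.png",cv2.resize(i[160:310,220:380],None,fx=4,fy=4,interpolation=cv2.INTER_CUBIC))
```

```text
(no output)
```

View pics/topz.png

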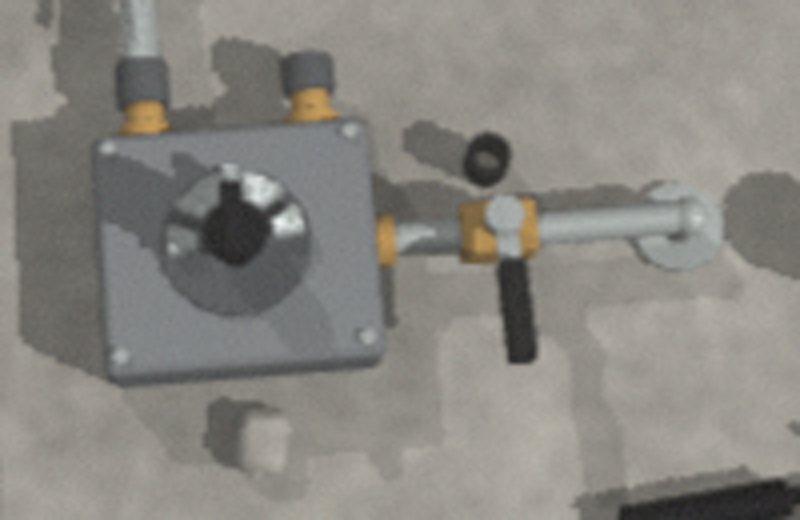

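View pics/sidez.png

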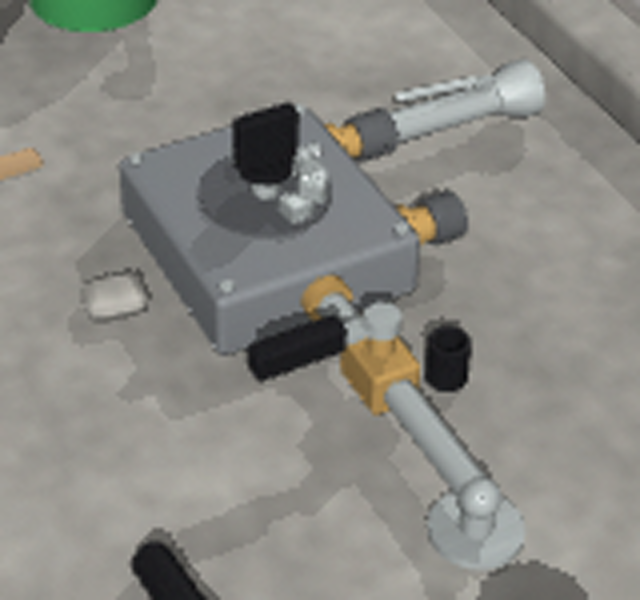

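The top view shows the box with four corner screws (zoom 108,148 / 350,130 / 122,356 / 367,336), the fin at (235,220), the lever running from (503,215) to (522,358), and the coupling beyond the pipe at (487,158). I'll cast rays for these.

```bash
cat > h.py <<'E'
import numpy as np
def ray(c,uv,z):
    K=c["intrinsics"];T=c["world_from_camera"];d=T[:3,:3]@np.linalg.inv(K)@[uv[0],uv[1],1];o=T[:3,3]
    return o+d*(z-o[2])/d[2]
def proj(c,p):
    K=c["intrinsics"];T=c["world_from_camera"];q=K@(T[:3,:3].T@(np.array(p)-T[:3,3]));return q[:2]/q[2]
E
python3 - <<'E'
from h import *
import cv2
c=np.load("top0.npz");s=np.load("side0.npz")
t=lambda u,v:((u+.0)/4+210,v/4+140)
P=[ray(c,t(*q),.057) for q in[(108,148),(350,130),(122,356),(367,336)]]
sz=lambda u,v:(u/4+220,v/4+160)
print("side screws",[np.round(ray(s,sz(*q),.057),4) for q in[(136,158),(227,286),(402,229)]])
print(np.round(P,4)); cen=np.mean(P,0)
ydir=(P[0]-P[1]+P[2]-P[3])[:2]; yaw=np.arctan2(-ydir[0],ydir[1]);
xdir=(P[0]-P[2]+P[1]-P[3])[:2]; yaw2=np.arctan2(xdir[1],xdir[0]);print(cen,yaw,yaw2,np.linalg.norm(ydir)/2,np.linalg.norm(xdir)/2)
# black mask
hsv=c["img"].max(2); 
print("fin top blob", [np.round(ray(c,t(*q),.128),4) for q in[(235,195),(235,262),(207,230),(265,230)]])
print("lever tip top",ray(c,t(522,360),.089),"axis",ray(c,t(503,213),.089))
for n,yw in(("a",yaw),("b",yaw2)):
    R=np.array([[np.cos(yw),-np.sin(yw)],[np.sin(yw),np.cos(yw)]])
    for nm,l,z in[("box corner",(-.08,-.09),.056),("tipopen",(0,-.265),.078),("tip",(-.095,-.17),.078),("knobtop",(0,0),.128),("valveaxis",(0,-.17),.089),("nozzle end",(.263,.055),.04)]:
        p=np.r_[cen[:2]+R@l,z];u=proj(c,p);v=proj(s,p);print(n,nm,np.round(p,4),"topz",np.round((u-[210,140])*4),"sidez",np.round((v-[220,160])*4))
E
```

```text
side screws [array([0.4968, 0.121 , 0.057 ]), array([ 0.4978, -0.0355,  0.057 ]), array([ 0.6333, -0.0352,  0.057 ])]
[[ 0.6318  0.1198  0.057 ]
 [ 0.6328 -0.0369  0.057 ]
 [ 0.4952  0.1177  0.057 ]
 [ 0.497  -0.0371  0.057 ]]
[0.56418039 0.04088305 0.057     ] 0.009011236393897172 0.008109136546763904 0.15577194506101816 0.13621777873401308
fin top blob [array([0.5756, 0.0392, 0.128 ]), array([0.5344, 0.0418, 0.128 ]), array([0.5552, 0.0573, 0.128 ]), array([0.5527, 0.0226, 0.128 ])]
lever tip top [ 0.46952767 -0.12866494  0.089     ] axis [ 0.56270205 -0.12598572  0.089     ]
a box corner [ 0.485  -0.0498  0.056 ] topz [389. 354.] sidez [219. 306.]
a tipopen [ 0.5666 -0.2241  0.078 ] topz [656. 201.] sidez [461. 415.]
a tip [ 0.4707 -0.13    0.078 ] topz [522. 361.] sidez [251. 365.]
a knobtop [0.5642 0.0409 0.128 ] topz [233. 214.] sidez [266. 115.]
a valveaxis [ 0.5657 -0.1291  0.089 ] topz [508. 208.] sidez [384. 306.]
a nozzle end [0.8267 0.0983 0.04  ] topz [ 128. -123.] sidez [531.  79.]
b box corner [ 0.4849 -0.0498  0.056 ] topz [389. 354.] sidez [219. 306.]
b tipopen [ 0.5663 -0.2241  0.078 ] topz [656. 201.] sidez [461. 415.]
b tip [ 0.4706 -0.1299  0.078 ] topz [522. 361.] sidez [251. 365.]
b knobtop [0.5642 0.0409 0.128 ] topz [233. 214.] sidez [266. 115.]
b valveaxis [ 0.5656 -0.1291  0.089 ] topz [508. 208.] sidez [384. 306.]
b nozzle end [0.8267 0.098  0.04  ] topz [ 128. -123.] sidez [531.  79.]
```

Run:
```python
from cell import ctrl
from scipy.spatial.transform import Rotation as R
s=ctrl.sense();q=s["tcp_rot"];M=R.from_quat(q[[1,2,3,0]]).as_matrix();print(M.round(3));import numpy as np
print(np.degrees(np.arctan2(M[1,1],M[0,1])))
```

```text
[[-0.     0.238  0.971]
 [-0.001  0.971 -0.238]
 [-1.    -0.001  0.   ]]
76.20389615430796
```

{"op": "play_rows", "data": {
  "rows": [30,-48,10,-10.4,34,-49,10,-10.4,34,-49,10,-10.4,34,-49,0,-10.4,34,-49,0,-10.4,34,-49,0,-10.4,34,-49,0,-10.4,34,-49,0,-10.4,34,-49,0,-10.4,34,-49,0,-10.4,34,-49,0,-10.4,34,-49,0,-10.4],
  "grip": 1
}}

```text
clock: 1.65
tool_pos: [0.5628, 0.0266, 0.2579]
tcp_rot: [0.228, 0.67, 0.232, -0.667]
contact_force: [0.6, -0.0, 0.5]
width: 0.085
```

```bash
cat >> h.py <<'E'
def st(s):
    from scipy.spatial.transform import Rotation as R
    q=s["tcp_rot"];M=R.from_quat(q[[1,2,3,0]]).as_matrix()
    print("t %.2f pos %s yaw %.1f xaxis %s F %s T %s w %.4f q %s"%(s["clock"],np.round(s["tool_pos"],4),np.degrees(np.arctan2(M[1,1],M[0,1])),M[:,0].round(3),np.round(s["contact_force"],1),np.round(s["ft_torque"],2),s["width"],np.round(s["joint_pos"],2)))
def snap(n,tag):
    from cell import ctrl;import cv2
    c=ctrl.camera(n);cv2.imwrite(f"pics/{n}{tag}.png",c["img"]);np.savez(f"{n}{tag}.npz",**{k:np.array(v) for k,v in c.items()});return c
E
python3 -c "
from h import *;from cell import ctrl
st(ctrl.sense())"
```

```text
t 1.65 pos [0.5628 0.0266 0.2579] yaw -52.0 xaxis [ 0.002  0.008 -1.   ] F [ 0.6 -0.   0.5] T [ 0.07 -0.06 -0.02] w 0.0850 q [-0.64  0.13  0.61  1.65 -0.08  1.38 -0.93]
```

{"op": "play_rows", "data": {
  "rows": [2,15,-10,-9.5,0,0,-10,-9.5,0,0,-10,-9.5,0,0,0,-9,0,0,0,0]
}}

```text
clock: 2.28
tool_pos: [0.5661, 0.0338, 0.2255]
tcp_rot: [-0.009, 0.708, -0.009, -0.706]
contact_force: [0.2, -0.1, 1.2]
width: 0.0855
```

```bash
python3 -c "
from h import *;from cell import ctrl
snap('wrist',1);st(ctrl.sense())"
```

```text
t 2.33 pos [0.566  0.0338 0.2255] yaw -91.4 xaxis [ 0.003 -0.    -1.   ] F [0.2 0.1 0.2] T [-0.01 -0.06 -0.01] w 0.0854 q [-0.7   0.16  0.66  1.69 -0.1   1.32 -1.61]
```

View pics/wrist1.png

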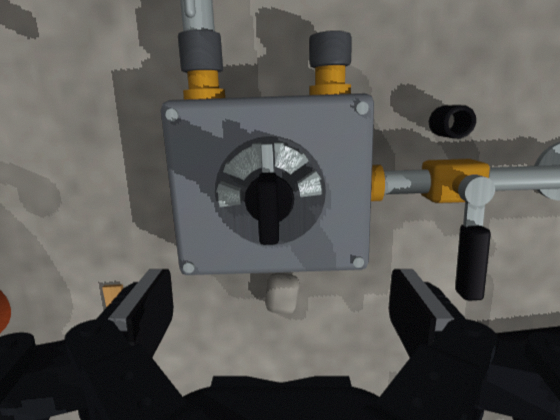

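The wrist view shows the dial face on. The home arm points at (267,150), with dark gaps near (228,187) on the left and (305,180) on the right. I'll zoom in.

Run:
```python
import cv2
i=cv2.imread("pics/wrist1.png");cv2.imwrite("pics/w1z.png",cv2.resize(i[125:260,200:340],None,fx=4.4,fy=4.4,interpolation=cv2.INTER_CUBIC))
from h import *
c=np.load("wrist1.npz")
P=[ray(c,q,.057) for q in[(171,115),(361,107),(188,267),(358,261)]]
print(np.round(P,4),np.mean(P,0))
print("pred knob top", proj(c,[.5645,.042,.128]),proj(c,[.5645,.042,.072]))
```

```text
[[ 0.6312  0.1221  0.057 ]
 [ 0.6335 -0.034   0.057 ]
 [ 0.4955  0.1209  0.057 ]
 [ 0.4974 -0.0357  0.057 ]] [0.56439663 0.04333849 0.057     ]
pred knob top [268.40112731 214.308385  ] [270.5553028  195.65212379]
```

View pics/w1z.png

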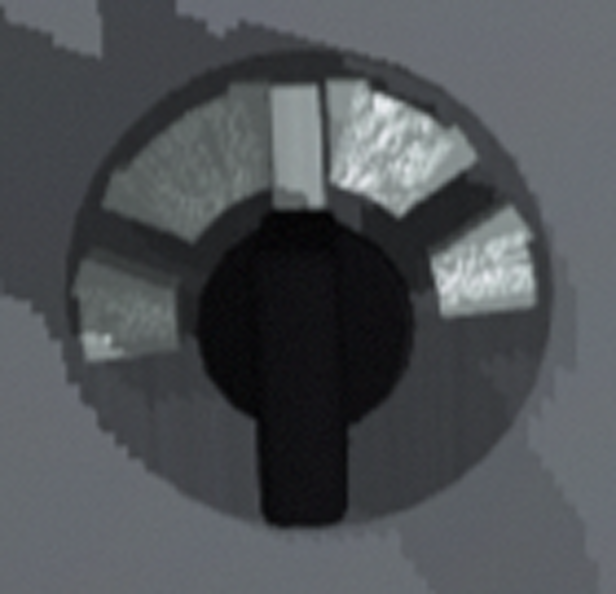

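Run:
```python
from h import *
c=np.load("wrist1.npz");print(c["world_from_camera"][:3,3])
f=lambda u,v:ray(c,(u/4.4+200,v/4.4+125),.072)[:2]
C=np.array([.5645,.0428])
for nm,a,b in[("L up",(105,205),(193,242)),("L low",(82,255),(178,284)),("R up",(476,158),(402,215)),("R low",(513,206),(433,252))]:
    A,B=f(*a),f(*b);d=A-B;d/=np.linalg.norm(d);n=np.array([-d[1],d[0]])
    print(nm,A.round(4),B.round(4),"ang",np.arctan2(d[1],d[0]).round(3),"off mm",(n@(A-C)*1e3).round(1),"r",np.linalg.norm(A-C).round(4),np.linalg.norm(B-C).round(4))
print("arm",ray(c,(297/4.4+200,85/4.4+125),.079)[:2])
```

```text
[0.63333259 0.03192595 0.36781807]
L up [0.5856 0.0794] [0.5782 0.0635] ang 1.138 off mm -3.8 r 0.0423 0.0248
L low [0.5763 0.0844] [0.5703 0.0667] ang 1.243 off mm 2.2 r 0.0432 0.0246
R up [0.5926 0.0106] [0.5823 0.0244] ang -0.933 off mm 3.4 r 0.0427 0.0256
R low [0.5835 0.0038] [0.5752 0.0187] ang -1.065 off mm -2.3 r 0.0434 0.0263
arm [0.60730186 0.04277518]
```

{"op": "play_rows", "data": {
  "rows": [-1,9,-30,2,0,0,-30,0,0,0,-30,0,0,0,-20,0,0,0,0,0],
  "grip": 0.4,
  "grip_force": 20
}}

```text
clock: 2.95
tool_pos: [0.5654, 0.0439, 0.1136]
tcp_rot: [0.009, 0.709, 0.01, -0.705]
contact_force: [0.8, 0.6, 0.1]
width: 0.0342
```

```bash
python3 -c "
from h import *;from cell import ctrl
snap('wrist',2);st(ctrl.sense())"
```

```text
t 3.00 pos [0.5662 0.0439 0.1146] yaw -88.5 xaxis [ 0.007  0.002 -1.   ] F [ 0.  -0.1  0.3] T [-0.01 -0.   -0.01] w 0.0346 q [-0.67  0.26  0.63  1.83 -0.17  1.1  -1.52]
```

View pics/wrist2.png

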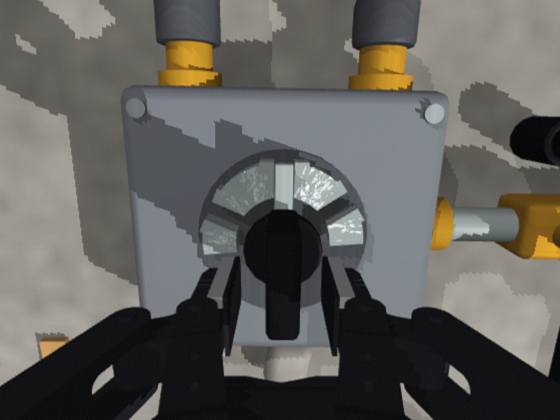

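The fin (column 284) is centred between the pads (columns 238 and 327). I'll lower the last bit and close lightly.

{"op": "play_rows", "data": {
  "rows": [-2,-1,-10,-1,0,0,-9,0,0,0,0,0]
}}

```text
clock: 3.38
tool_pos: [0.5656, 0.0431, 0.0968]
tcp_rot: [0.002, 0.711, 0.004, -0.703]
contact_force: [0.9, -0.1, 0.3]
width: 0.0342
```

```bash
python3 -c "
from h import *;from cell import ctrl
c=snap('wrist',3);st(ctrl.sense())
import cv2;cv2.imwrite('pics/w2z.png',cv2.resize(cv2.imread('pics/wrist2.png')[140:280,190:380],None,fx=4,fy=4,interpolation=cv2.INTER_CUBIC))"
```

```text
t 3.42 pos [0.5659 0.0431 0.0972] yaw -89.5 xaxis [ 0.012  0.003 -1.   ] F [0.2 0.5 0.4] T [-0.    0.01  0.01] w 0.0339 q [-0.67  0.28  0.63  1.85 -0.19  1.06 -1.53]
```

View pics/w2z.png

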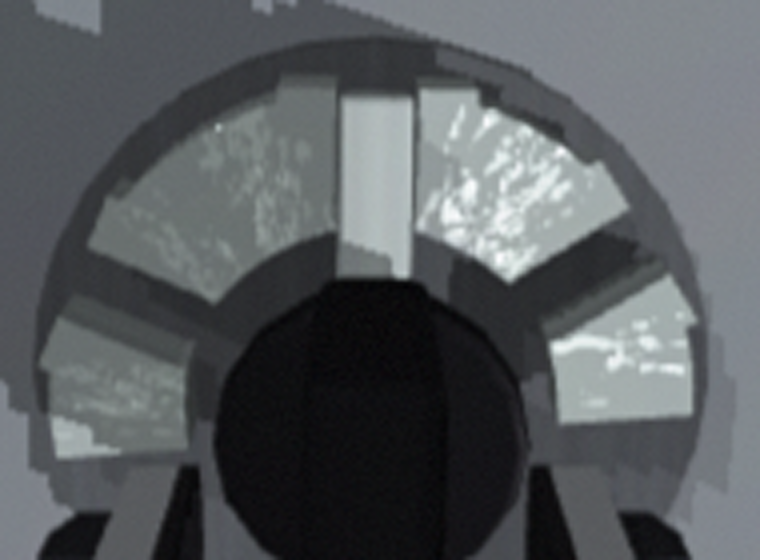

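This one shows the left slot clearly: its upper edge runs (88,247)→(215,302) and its lower top edge (62,318)→(192,365).

Run:
```python
from h import *
c=np.load("wrist2.npz")
f=lambda u,v:ray(c,(u/4+190,v/4+140),.072)[:2]
C=np.array([.5645,.0428])
for nm,a,b in[("L up",(88,247),(215,302)),("L low",(62,318),(192,365)),("H left",(337,75),(337,235)),("H right",(417,78),(415,232)),("R up",(628,208),(510,283)),("R low",(664,268),(545,335))]:
    A,B=f(*a),f(*b);d=A-B;d/=np.linalg.norm(d);n=np.array([-d[1],d[0]])
    print(nm,A.round(4),B.round(4),"ang",np.arctan2(d[1],d[0]).round(3),"off mm",(n@(A-C)*1e3).round(1),"r",np.linalg.norm(A-C).round(4),np.linalg.norm(B-C).round(4))
```

```text
L up [0.5856 0.0801] [0.5786 0.0636] ang 1.17 off mm -4.9 r 0.0428 0.0251
L low [0.5759 0.0837] [0.5698 0.0666] ang 1.23 off mm 3.0 r 0.0424 0.0244
H left [0.6087 0.0482] [0.5881 0.0478] ang 0.022 off mm 4.5 r 0.0446 0.0241
H right [0.6086 0.0382] [0.5887 0.0377] ang 0.024 off mm -5.7 r 0.0444 0.0248
R up [0.5926 0.0104] [0.5822 0.025 ] ang -0.953 off mm 4.2 r 0.0429 0.0251
R low [0.5848 0.0051] [0.5752 0.0201] ang -1.002 off mm -3.2 r 0.0428 0.0252
```

{"op": "play_rows", "data": {
  "rows": [0,0,-1,0,0,0,0,0,0,0,0,0,0,0,0,0],
  "grip": 0,
  "grip_force": 35
}}

```text
clock: 3.92
tool_pos: [0.5662, 0.043, 0.0965]
tcp_rot: [0.002, 0.711, 0.005, -0.703]
contact_force: [-0.9, -0.4, -0.5]
width: 0.0137
```

```bash
python3 -c "
from h import *;from cell import ctrl
st(ctrl.sense())"
```

```text
t 3.92 pos [0.5662 0.043  0.0965] yaw -89.4 xaxis [ 0.012  0.003 -1.   ] F [-0.9 -0.4 -0.5] T [-0.1   0.06  0.03] w 0.0137 q [-0.67  0.28  0.63  1.85 -0.19  1.06 -1.53]
```

Slot estimate is about 1.17–1.19 rad. Gripped at 13.7 mm, matching the 14 mm fin. Next I pull up.

{"op": "play_rows", "data": {
  "rows": [0,0,4,0,0,0,4,0,0,0,4,0,0,0,2,0]
}}

```text
clock: 4.42
tool_pos: [0.5659, 0.0431, 0.1087]
tcp_rot: [0.003, 0.711, 0.004, -0.703]
contact_force: [4.1, -0.2, -9.7]
width: 0.0133
```

```bash
python3 -c "
from h import *;from cell import ctrl
snap('side',4);st(ctrl.sense())
import cv2;cv2.imwrite('pics/s4z.png',cv2.resize(cv2.imread('pics/side4.png')[160:260,230:350],None,fx=5,fy=5,interpolation=cv2.INTER_CUBIC))"
```

```text
t 4.47 pos [0.5659 0.0431 0.1089] yaw -89.4 xaxis [ 0.012  0.002 -1.   ] F [ 3.2  0.1 -8.1] T [ 0.03 -0.7  -0.01] w 0.0135 q [-0.68  0.26  0.64  1.84 -0.18  1.08 -1.54]
```

View pics/s4z.png

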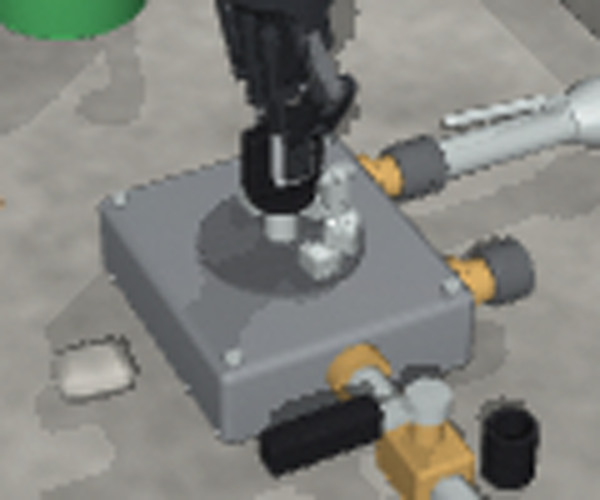

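{"op": "play_rows", "data": {
  "rows": [0,0,0.5,4,0,0,0,6,-0.3,0,0,6,-0.3,0,0,6,-0.3,0,0,6]
}}

```text
clock: 5.1
tool_pos: [0.5657, 0.0435, 0.1095]
tcp_rot: [0.178, 0.689, 0.181, -0.679]
contact_force: [3.5, 0.3, -9.5]
width: 0.0134
```

```bash
python3 -c "
from h import *;from cell import ctrl
st(ctrl.sense())"
```

```text
t 5.10 pos [0.5657 0.0435 0.1095] yaw -60.5 xaxis [ 0.012  0.008 -1.   ] F [ 3.5  0.3 -9.5] T [ 0.09 -0.81 -0.06] w 0.0134 q [-0.61  0.25  0.56  1.84 -0.16  1.08 -1.05]
```

{"op": "play_rows", "data": {
  "rows": [-0.5,-0.3,0,6,-0.5,0,0,6,0,0,0,6,0,0,0,5,0,0,0,0]
}}

```text
clock: 5.72
tool_pos: [0.5654, 0.0437, 0.1094]
tcp_rot: [0.314, 0.637, 0.319, -0.627]
contact_force: [4.2, 0.4, -10.0]
width: 0.0133
```

```bash
python3 -c "
from h import *;from cell import ctrl
snap('wrist',5);st(ctrl.sense())
import cv2;cv2.imwrite('pics/w5z.png',cv2.resize(cv2.imread('pics/wrist5.png')[120:300,160:400],None,fx=3,fy=3,interpolation=cv2.INTER_CUBIC))"
```

```text
t 5.78 pos [0.5654 0.0437 0.1094] yaw -36.8 xaxis [ 0.009  0.013 -1.   ] F [  4.5   0.6 -10. ] T [-0.01 -0.77  0.03] w 0.0134 q [-0.56  0.25  0.51  1.83 -0.15  1.09 -0.64]
```

View pics/w5z.png

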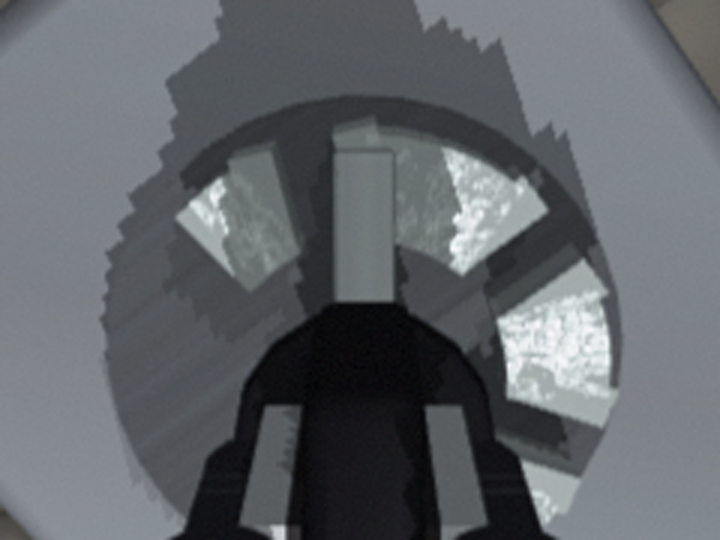

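The arm, at zoom column 333–393, now lies just short of the slot (275–333), with 0.92 rad turned. I'll lower until just above the flat, then loosen to a cage so the spring does the pressing.

{"op": "play_rows", "data": {
  "rows": [0,0,-1.5,0,0,0,-1.5,0,0,0,0,0]
}}

```text
clock: 6.15
tool_pos: [0.5654, 0.0438, 0.1062]
tcp_rot: [0.313, 0.637, 0.318, -0.628]
contact_force: [3.7, 1.0, -8.7]
width: 0.0132
```

```bash
python3 -c "
from h import *;from cell import ctrl
st(ctrl.sense())"
```

```text
t 6.15 pos [0.5654 0.0438 0.1062] yaw -36.9 xaxis [ 0.009  0.012 -1.   ] F [ 3.7  1.  -8.7] T [-0.04 -0.72  0.01] w 0.0132 q [-0.56  0.25  0.51  1.84 -0.15  1.08 -0.64]
```

{"op": "play_rows", "data": {
  "rows": [0,0,0,0,0,0,0,0,0,0,-2,0,0,0,-2,0],
  "grip": 0.2,
  "grip_force": 20
}}

```text
clock: 6.65
tool_pos: [0.5665, 0.0436, 0.1056]
tcp_rot: [0.313, 0.639, 0.318, -0.627]
contact_force: [-0.2, 0.2, -0.6]
width: 0.0171
```

```bash
python3 -c "
from h import *;from cell import ctrl
snap('wrist',6);st(ctrl.sense())
import cv2;cv2.imwrite('pics/w6z.png',cv2.resize(cv2.imread('pics/wrist6.png')[120:300,160:400],None,fx=3,fy=3,interpolation=cv2.INTER_CUBIC))"
```

```text
t 6.70 pos [0.5663 0.0436 0.1053] yaw -37.0 xaxis [ 0.011  0.014 -1.   ] F [ 0.2  0.1 -0.8] T [-0.06 -0.01  0.  ] w 0.0171 q [-0.56  0.25  0.51  1.84 -0.15  1.08 -0.64]
```

View pics/w6z.png

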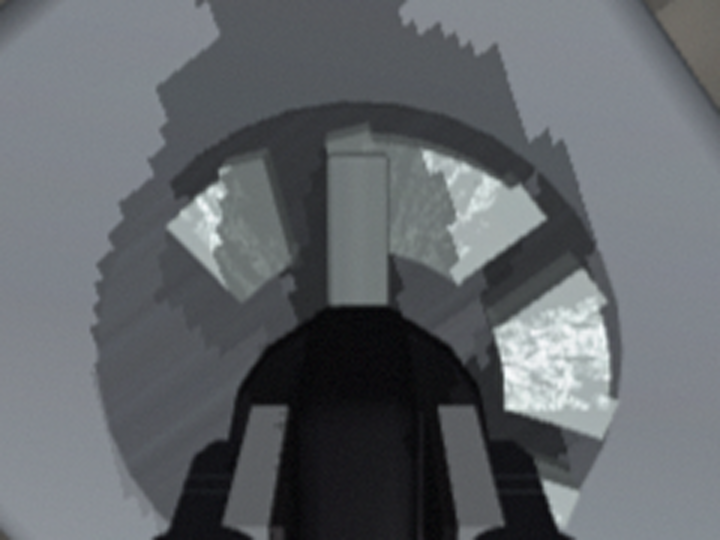

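The knob rides on the flat and the fingers are free (forces about 0). Turning slowly in the loose cage.

{"op": "play_rows", "data": {
  "rows": [-0.8,-0.5,-2,2.5,-0.5,0,-1.5,2.5,0,0,0,2.5,0,0,0,2.5]
}}

```text
clock: 7.2
tool_pos: [0.565, 0.0425, 0.1015]
tcp_rot: [0.368, 0.607, 0.374, -0.597]
contact_force: [1.5, -1.6, 0.4]
width: 0.017
```

```bash
python3 -c "
from h import *;from cell import ctrl
st(ctrl.sense())"
```

```text
t 7.20 pos [0.565  0.0425 0.1015] yaw -26.7 xaxis [ 0.008  0.015 -1.   ] F [ 1.5 -1.6  0.4] T [-0.09 -0.16 -0.15] w 0.0170 q [-0.53  0.25  0.48  1.84 -0.15  1.07 -0.46]
```

{"op": "play_rows", "data": {
  "rows": [0,0,0,2,0,0,0,2]
}}

```text
clock: 7.45
tool_pos: [0.565, 0.0424, 0.1015]
tcp_rot: [0.389, 0.593, 0.396, -0.583]
contact_force: [0.3, 0.5, -0.4]
width: 0.0175
```

```bash
python3 -c "
from h import *;from cell import ctrl
st(ctrl.sense())"
```

```text
t 7.45 pos [0.565  0.0424 0.1015] yaw -22.6 xaxis [ 0.007  0.016 -1.   ] F [ 0.3  0.5 -0.4] T [ 0.02 -0.07 -0.14] w 0.0175 q [-0.52  0.25  0.47  1.84 -0.15  1.07 -0.39]
```

{"op": "play_rows", "data": {
  "rows": [0,0,0,1.5,0,0,0,1.5]
}}

```text
clock: 7.7
tool_pos: [0.565, 0.0425, 0.1014]
tcp_rot: [0.405, 0.582, 0.412, -0.572]
contact_force: [0.3, 0.4, -0.7]
width: 0.0172
```

```bash
python3 -c "
from h import *;from cell import ctrl
snap('wrist',7);st(ctrl.sense())
import cv2;cv2.imwrite('pics/w7z.png',cv2.resize(cv2.imread('pics/wrist7.png')[120:300,160:400],None,fx=3,fy=3,interpolation=cv2.INTER_CUBIC))"
```

```text
t 7.75 pos [0.565  0.0425 0.1013] yaw -19.4 xaxis [ 0.006  0.016 -1.   ] F [-0.9  0.4 -0.6] T [-0.07 -0.09 -0.14] w 0.0167 q [-0.52  0.25  0.46  1.84 -0.15  1.07 -0.34]
```

View pics/w7z.png

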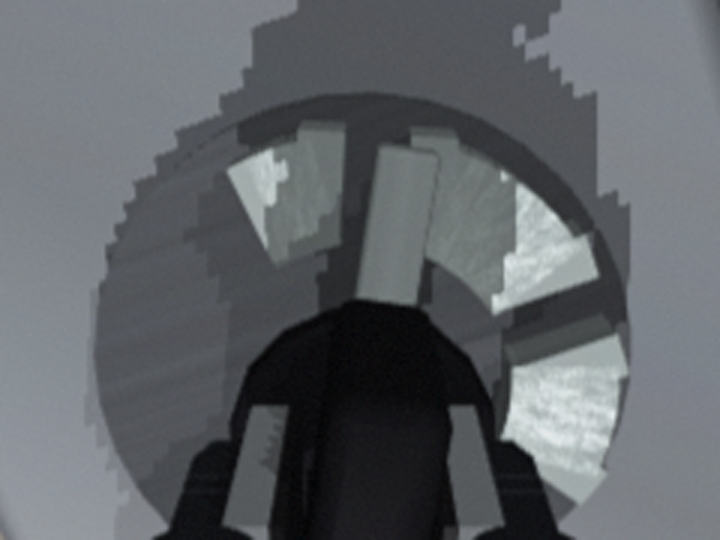

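The fin trails the jaws by about 8°. The arm, centred at column 405, is about 20 zoomed px short of the slot centre (≈378). Continuing in small steps.

{"op": "play_rows", "data": {
  "rows": [0,0,0,1.5,0,0,0,1.5]
}}

```text
clock: 8.0
tool_pos: [0.5649, 0.0425, 0.101]
tcp_rot: [0.421, 0.57, 0.428, -0.56]
contact_force: [0.6, 0.0, -2.4]
width: 0.0175
```

```bash
python3 -c "
from h import *;from cell import ctrl
st(ctrl.sense())"
```

```text
t 8.00 pos [0.5649 0.0425 0.101 ] yaw -16.2 xaxis [ 0.005  0.016 -1.   ] F [ 0.6  0.  -2.4] T [-0.02 -0.1  -0.02] w 0.0175 q [-0.51  0.25  0.46  1.84 -0.14  1.07 -0.28]
```

{"op": "play_rows", "data": {
  "rows": [0,0,0,1.5]
}}

```text
clock: 8.12
tool_pos: [0.5648, 0.0425, 0.1011]
tcp_rot: [0.429, 0.564, 0.436, -0.554]
contact_force: [0.5, 0.0, 0.8]
width: 0.0172
```

```bash
python3 -c "
from h import *;from cell import ctrl
snap('wrist',8);st(ctrl.sense())
import cv2;cv2.imwrite('pics/w8z.png',cv2.resize(cv2.imread('pics/wrist8.png')[120:300,160:400],None,fx=3,fy=3,interpolation=cv2.INTER_CUBIC))"
```

```text
t 8.18 pos [0.5649 0.0424 0.1011] yaw -14.5 xaxis [ 0.004  0.016 -1.   ] F [-0.1 -0.9 -1. ] T [-0.02 -0.09 -0.  ] w 0.0174 q [-0.51  0.25  0.45  1.84 -0.14  1.07 -0.25]
```

View pics/w8z.png

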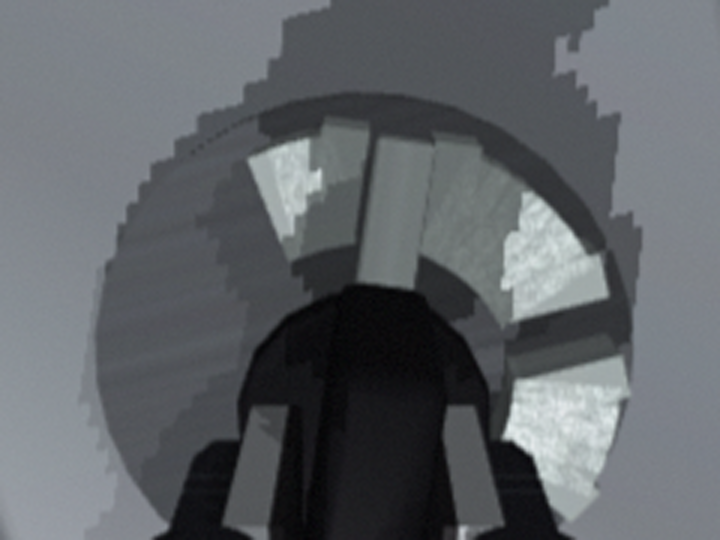

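The torque fell to zero and the arm now lies inside the slot, so the tooth has snapped in. I'll open and rise.

{"op": "play_rows", "data": {
  "rows": [0,0,0,0,0,0,0,0,0,0,15,0,0,0,30,0,0,0,40,0,0,0,30,0],
  "grip": 0.5
}}

```text
clock: 8.93
tool_pos: [0.563, 0.0422, 0.2203]
tcp_rot: [0.429, 0.563, 0.437, -0.555]
contact_force: [0.6, -0.5, -0.3]
width: 0.0426
```

```bash
python3 -c "
from h import *;from cell import ctrl
snap('wrist',9);snap('side',9);st(ctrl.sense())
import cv2;a=cv2.resize(cv2.imread('pics/wrist9.png'),(400,300));b=cv2.resize(cv2.imread('pics/side9.png')[160:285,230:397],(400,300),interpolation=cv2.INTER_CUBIC);cv2.imwrite('pics/c9.png',np.hstack([a,b]))"
```

```text
t 9.03 pos [0.565  0.0423 0.2227] yaw -14.5 xaxis [ 0.007  0.017 -1.   ] F [ 0.3 -0.   0.4] T [ 0.06 -0.01  0.02] w 0.0429 q [-0.53  0.15  0.47  1.7  -0.08  1.31 -0.3 ]
```

View pics/c9.png

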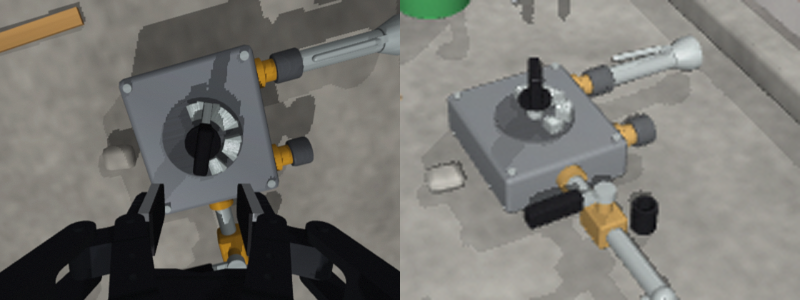

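Run:
```python
from h import *
import cv2
c=np.load("side9.npz");th=1.18+.01
d=np.array([np.cos(th),np.sin(th)]);C=np.array([.5645,.0425])
i=cv2.resize(c["img"][160:260,240:340],None,fx=6,fy=6,interpolation=cv2.INTER_NEAREST)
n=np.array([-d[1],d[0]])
for z,col in((.128,(0,255,0)),(.137,(0,0,255))):
    pts=[np.r_[C+d*a*.023+n*b*.007,z] for a,b in((1,1),(1,-1),(-1,-1),(-1,1))]
    P=np.array([(proj(c,p)+.5-[240,160])*6 for p in pts],int);cv2.polylines(i,[P],True,col,1)
cv2.imwrite("pics/s9z.png",i)
```

```text
(no output)
```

View pics/s9z.png

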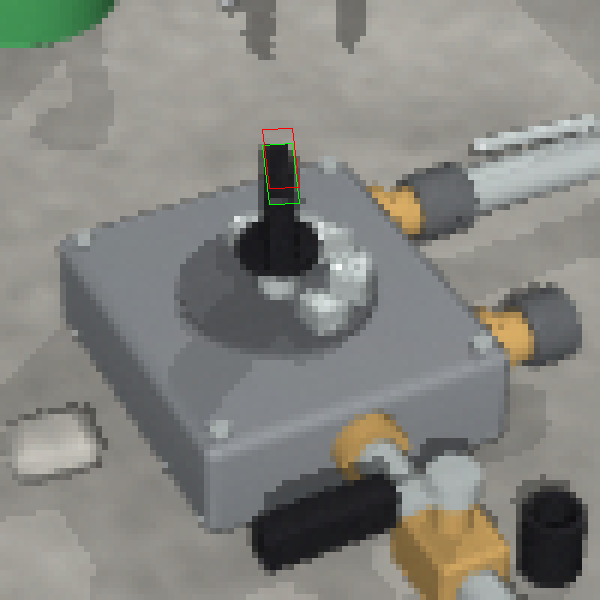

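The fin top matches the 128 mm outline (green) and not the 137 mm one, so the knob is fully home at about +1.18 rad. Next is the valve, which I'll push with the shut fingers from the lever's +y side.

{"op": "play_rows", "data": {
  "rows": [-20,-35,0,4,-20,-35,0,4,-20,-35,0,4,-12,-33,0,3,0,0,-40,0,0,0,0,0],
  "grip": 0
}}

```text
clock: 9.78
tool_pos: [0.49, -0.0993, 0.184]
tcp_rot: [0.501, 0.502, 0.508, -0.489]
contact_force: [-0.1, 1.0, 0.6]
width: 0.0001
```

```bash
python3 -c "
from h import *;from cell import ctrl
snap('wrist',10);st(ctrl.sense());c=np.load('wrist10.npz');print(proj(c,[.494,-.098,.07]))"
```

```text
t 9.82 pos [ 0.4918 -0.0999  0.1863] yaw 1.0 xaxis [ 0.009  0.019 -1.   ] F [-0.2 -0.   1.9] T [-0.07 -0.02 -0.01] w 0.0002 q [-0.39  0.02  0.57  1.89 -0.03  1.22  0.2 ]
[286.62221189 207.51969856]
```

View pics/wrist10.png

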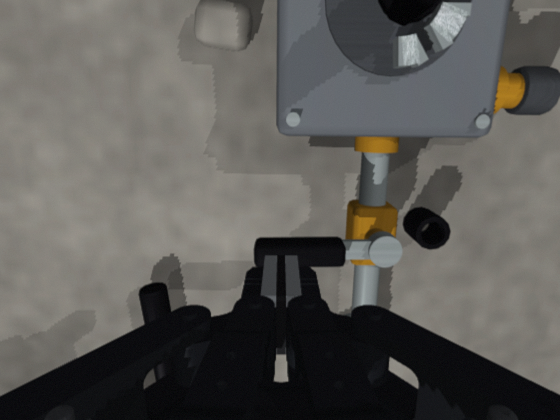

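```bash
python3 -c "
from h import *
c=np.load('wrist10.npz')
for q in [(256,238),(344,238),(256,266),(344,263)]: print(ray(c,q,.085))
print('axis',ray(c,(385,248),.085),'coupling',ray(c,(427,230),.035))
print(proj(c,[.494,-.098+.011,.07]),proj(c,[.494,-.098-.011,.07]))"
```

```text
[ 0.47268487 -0.11657018  0.085     ]
[ 0.53425357 -0.11555794  0.085     ]
[ 0.47271134 -0.13762529  0.085     ]
[ 0.53541817 -0.13432266  0.085     ]
axis [ 0.56366817 -0.12251001  0.085     ] coupling [ 0.61336093 -0.12423025  0.035     ]
[286.96456881 192.67979117] [286.2869304  222.05291171]
```

The lever's +y edge lies at y ≈ -0.117, with the axis near (0.565,-0.126). I'll descend at y ≈ -0.095, which leaves a 10 mm gap.

{"op": "play_rows", "data": {
  "rows": [2,5,-20,-1,0,0,-35,0,0,0,-30,0,0,0,-18,0,0,0,0,0]
}}

```text
clock: 10.45
tool_pos: [0.5015, -0.0926, 0.0898]
tcp_rot: [0.503, 0.509, 0.5, -0.488]
contact_force: [-0.4, -0.0, 0.3]
width: 0.0001
```

```bash
python3 -c "
from h import *;from cell import ctrl
st(ctrl.sense())"
```

```text
t 10.45 pos [ 0.5015 -0.0926  0.0898] yaw 0.3 xaxis [ 0.023  0.019 -1.   ] F [-0.4 -0.   0.3] T [-0.    0.03  0.05] w 0.0001 q [-0.38  0.14  0.56  1.99 -0.11  1.01  0.25]
```

{"op": "play_rows", "data": {
  "rows": [-6,-2,-10,0,0,0,-9,0,0,0,0,0]
}}

```text
clock: 10.82
tool_pos: [0.4977, -0.0944, 0.0729]
tcp_rot: [0.504, 0.51, 0.499, -0.486]
contact_force: [-0.3, 0.7, 0.8]
width: 0.0002
```

Run:
```python
from h import *;from cell import ctrl
snap('side',11);st(ctrl.sense())
import cv2;cv2.imwrite('pics/s11z.png',cv2.resize(cv2.imread('pics/side11.png')[180:310,230:390],None,fx=4,fy=4,interpolation=cv2.INTER_CUBIC))
A=np.array([.565,-.127])
for d in range(0,100,10):
    f=np.pi+np.radians(d);u=np.array([np.cos(f),np.sin(f)]);t=np.array([-u[1],u[0]]);print(d,((A+.072*u-.021*t)*1e3).round(1))
```

```text
t 10.88 pos [ 0.498  -0.0945  0.0732] yaw 0.4 xaxis [ 0.029  0.019 -0.999] F [ 0.4 -0.3  0.8] T [-0.05 -0.   -0.01] w -0.0002 q [-0.37  0.15  0.56  2.02 -0.13  0.97  0.26]
0 [ 493. -106.]
10 [ 490.4 -118.8]
20 [ 490.2 -131.9]
30 [ 492.1 -144.8]
40 [ 496.3 -157.2]
50 [ 502.6 -168.7]
60 [ 510.8 -178.9]
70 [ 520.6 -187.5]
80 [ 531.8 -194.3]
90 [ 544. -199.]
```

View pics/s11z.png

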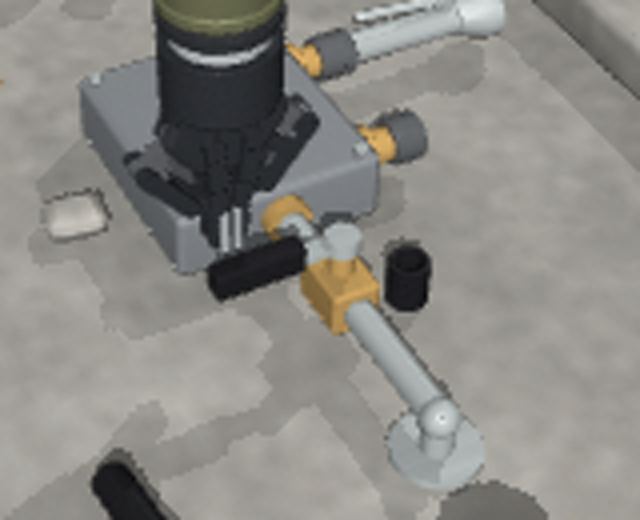

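The fingers stand behind the lever (zoom 232,230), clear of the box. Now I sweep it.

{"op": "play_rows", "data": {
  "rows": [-4,-6,-1,0,-2,-6,0,2,-2,-7,0,4,0,-7,0,5,0,-7,0,5,0,-7,0,5]
}}

```text
clock: 11.62
tool_pos: [0.4889, -0.1325, 0.0731]
tcp_rot: [0.585, 0.409, 0.588, -0.38]
contact_force: [0.4, 3.4, -1.8]
width: 0.0001
```

```bash
python3 -c "
from h import *;from cell import ctrl
st(ctrl.sense())"
```

```text
t 11.62 pos [ 0.4889 -0.1325  0.0731] yaw 22.1 xaxis [ 0.019  0.035 -0.999] F [ 0.4  3.4 -1.8] T [ 0.63 -0.2   0.02] w 0.0001 q [-0.28  0.16  0.56  2.01 -0.15  0.99  0.75]
```

{"op": "play_rows", "data": {
  "rows": [2,-7,0,5,2,-7,0,5,3,-6.5,0,5,3,-6.5,0,5,4,-6,0,5,4,-6,0,5,5,-6,0,5,5,-5,0,5]
}}

```text
clock: 12.62
tool_pos: [0.509, -0.1802, 0.0731]
tcp_rot: [0.675, 0.176, 0.701, -0.148]
contact_force: [-2.5, 2.1, 1.7]
width: -0.0002
```

```bash
python3 -c "
from h import *;from cell import ctrl
st(ctrl.sense())"
```

```text
t 12.62 pos [ 0.509  -0.1802  0.0731] yaw 63.4 xaxis [-0.027  0.047 -0.999] F [-2.5  2.1  1.7] T [ 0.37  0.48 -0.02] w -0.0002 q [-0.12  0.27  0.49  1.89 -0.19  1.06  1.57]
```

{"op": "play_rows", "data": {
  "rows": [5,-5,0,5,6,-4,0,5,6,-4,0,5,6,-3,0,5,6,-2,0,4]
}}

```text
clock: 13.25
tool_pos: [0.5328, -0.1986, 0.0732]
tcp_rot: [0.687, 0.023, 0.727, 0.001]
contact_force: [-2.5, -0.7, 2.0]
width: -0.0002
```

```bash
python3 -c "
from h import *;from cell import ctrl
st(ctrl.sense())"
```

```text
t 13.25 pos [ 0.5328 -0.1986  0.0732] yaw 88.1 xaxis [-0.056  0.035 -0.998] F [-2.5 -0.7  2. ] T [ 0.13  0.5  -0.07] w -0.0002 q [-0.04  0.34  0.43  1.79 -0.17  1.11  1.99]
```

Now I feel for the stop, pushing +x in small steps.

{"op": "play_rows", "data": {
  "rows": [5,0,0,0,4,0,0,0,3,0,0,0]
}}

```text
clock: 13.62
tool_pos: [0.543, -0.2007, 0.0733]
tcp_rot: [0.685, 0.025, 0.728, -0.001]
contact_force: [-2.0, -0.6, 1.7]
width: 0.0001
```

```bash
python3 -c "
from h import *;from cell import ctrl
st(ctrl.sense())"
```

```text
t 13.62 pos [ 0.543  -0.2007  0.0733] yaw 87.9 xaxis [-0.059  0.034 -0.998] F [-2.  -0.6  1.7] T [-0.21  0.55 -0.03] w 0.0001 q [-0.04  0.37  0.43  1.76 -0.18  1.12  1.99]
```

{"op": "play_rows", "data": {
  "rows": [3,0,0,0]
}}

```text
clock: 13.75
tool_pos: [0.5458, -0.201, 0.0732]
tcp_rot: [0.685, 0.025, 0.728, -0.001]
contact_force: [-2.7, -0.6, 1.8]
width: 0.0002
```

```bash
python3 -c "
from h import *;from cell import ctrl
st(ctrl.sense())
snap('top',12);import cv2;cv2.imwrite('pics/t12z.png',cv2.resize(cv2.imread('pics/top12.png')[140:270,210:410],None,fx=4,fy=4,interpolation=cv2.INTER_CUBIC))"
```

```text
t 13.75 pos [ 0.5458 -0.201   0.0732] yaw 87.8 xaxis [-0.06   0.034 -0.998] F [-2.7 -0.6  1.8] T [-0.22  0.65  0.01] w 0.0002 q [-0.04  0.37  0.43  1.76 -0.18  1.12  1.99]
```

View pics/t12z.png

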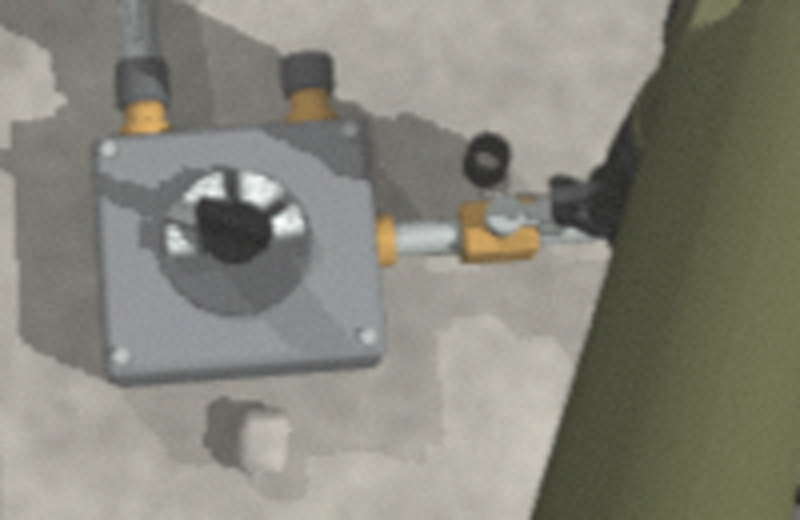

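{"op": "play_rows", "data": {
  "rows": [2,0,0,0]
}}

```text
clock: 13.92
tool_pos: [0.5466, -0.2011, 0.0731]
tcp_rot: [0.684, 0.025, 0.729, -0.001]
contact_force: [-8.3, 0.0, 5.7]
width: 0.0002
```

{"op": "play_rows", "data": {
  "rows": [2,0,0,0]
}}

```text
clock: 14.05
tool_pos: [0.5465, -0.2011, 0.0731]
tcp_rot: [0.682, 0.025, 0.731, -0.001]
contact_force: [-8.7, -0.6, 6.7]
width: 0.0001
```

The stop is reached: 8.7 N with no further motion. I back off in -x, then go up.

{"op": "play_rows", "data": {
  "rows": [-10,0,0,0,-12,0,0,0,-5,0,20,0,-20,0,40,0,-20,-20,50,0,-20,-40,40,0,0,-50,0,0,0,-50,0,0,0,-50,0,0,0,-50,0,0,0,0,0,0]
}}

```text
clock: 15.42
tool_pos: [0.46, -0.4664, 0.2436]
tcp_rot: [0.692, 0.02, 0.721, -0.001]
contact_force: [-0.6, 1.0, 0.1]
width: -0.0003
```

```bash
python3 -c "
from h import *;from cell import ctrl
c=snap('top',13);s=snap('side',13);st(ctrl.sense());import cv2
cv2.imwrite('pics/t13z.png',cv2.resize(cv2.imread('pics/top13.png')[140:270,210:410],None,fx=4,fy=4,interpolation=cv2.INTER_CUBIC))"
```

```text
t 15.53 pos [ 0.4624 -0.4624  0.2438] yaw 88.6 xaxis [-0.038  0.03  -0.999] F [-0.4  0.5  0. ] T [-0.01 -0.06 -0.02] w 0.0007 q [ 0.29  0.4   0.62  1.39 -0.22  1.46  2.45]
```

View pics/t13z.png

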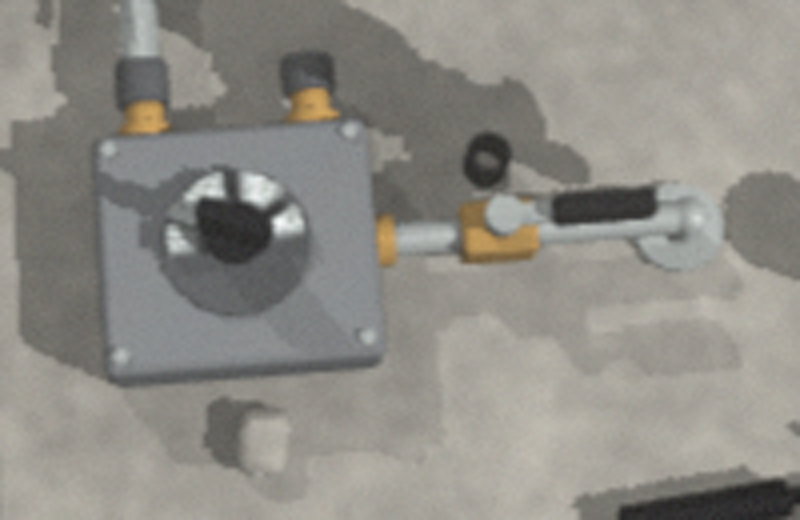

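View pics/side13.png

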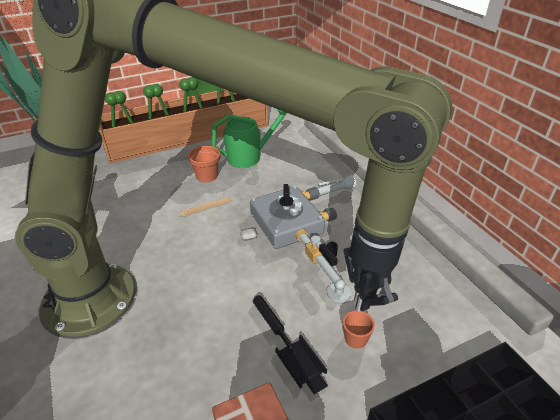

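View pics/top13.png

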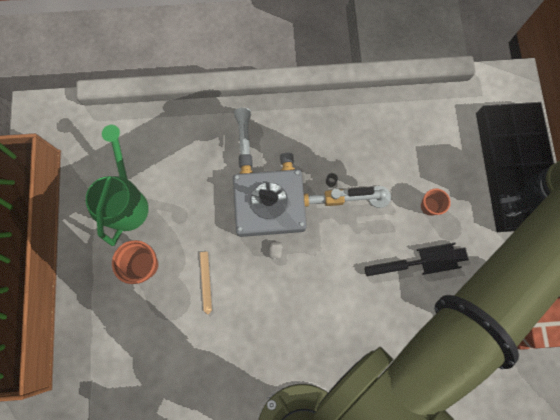

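The top view shows the lever grip ending at zoom (656,203); I had predicted (656,201) for fully open. The knob is in the left slot, and every bystander sits at its original pixels. Handing in.

```bash
python3 -c "
from cell import ctrl
print(ctrl.close_job())"
```

```text
the job is handed in; nothing more can be done
None
```

The selector is in the left (+y) slot, on the nozzle's side, and the shut-off lever is fully open. I handed the job in at about 15.5 s of the 64 s allowed.

- **Selector:** I pulled the knob up about 13 mm, turned it about 0.92 rad and set it down on the dial's flat. I then let it ride under its own spring inside loosely opened fingers. It snapped into the slot at about +1.18 rad: the turning torque fell from 0.14 N m to 0. Afterwards the side view put the fin top at its 128 mm home height, not the 137 mm it would have on the flat.
- **Forces on the knob:** The measured wrist force never passed about 11 N while I handled the knob. I did not measure the tooth's force on the dial directly.
- **Valve:** Only then I pushed the lever with shut fingers until it stopped, at about 9 N with no further motion. In the last top view the lever lies along the pipe, with its tip within 1 mm of where I expected it.
- **Other things:** In the last top and side pictures nothing else has visibly moved. The arm was clear at z = 0.24 m with contact force near zero.

None of the checks failed or disagreed.

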